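Slide the bowl over and hold a roll above it in the tongs

TASK

Get the round bread roll ready to serve: slide the terracotta bowl along the shelf onto the empty ring mark, centred in it, without lifting or tipping it, and let go of it. Then pick up the kitchen tongs, close them on the round roll on the steel coaster, and carry it over the bowl, touching the roll with nothing but the tongs. Finish while still holding the tongs with the roll gripped in them, motionless and well clear above the middle of the bowl; leave everything else where it stands.

Things in the scene. Friction and masses are not known exactly. Their poses are not given: they have to be found in the camera images.
- bowl_center (a point): Red terracotta bowl, loose, about 0.4 kg, round and open: 130 mm across outside at the rim, 92 mm at the foot, 60 mm high, wall 8 mm thick and nearly upright near the rim (leans out 7 degrees). The point is on its axis half-way up, 30 mm above its underside; z is up. It starts on one of the two ring marks and slides at a few N.
- mark_start: Ring mark of dark wood, 160 mm across, inlaid flush in the shelf (no height); the one on which the bowl stands at the start. Origin at its centre on the shelf's surface.
- mark_goal: The other ring mark, just the same, empty at the start, where the bowl is to go. Origin at its centre on the shelf's surface.
- tongs_grip (a point): Kitchen tongs lying on edge: the arms close sideways, in the horizontal plane. The point is midway between the two black grip sleeves, 15 mm above the underside, near the centre of mass. x points along the tongs to the jaws, y across (the closing direction), z up. Sleeves 60 mm long (30 mm either way along x), 30 mm high; sprung open they measure 48 mm over their outsides here.
- tongs_jaws (a point): Point midway between the jaws of the tongs, where the roll should be: 96 mm ahead of tongs_grip, 15 mm above the underside; axes as tongs_grip. Each jaw is a shallow upright steel cup, 40 mm long, 26 mm high (2 to 28 mm above the underside). Sprung open they stand 79 mm apart (66 mm at the cups' rear lips); with the sleeves squeezed to 41 mm over, 65 mm (54 mm); on the round roll the sleeves are about 32 mm over, parallel.
- tongs_left (a joint): Closing angle of one arm of the tongs (the other follows alike): 0 fully open, about 0.08 rad closed on the round roll, 0.19 shut on nothing. A spring opens them: it resists with about 4 N on each sleeve when open, 7 N when closed on the roll, so sleeves squeezed part-way (38 to 44 mm over) can be lifted with the jaws still open.
- roll_center (a point): Small round bread roll, loose, about 45 g, firm, standing on the coaster: 46 mm across, 40 mm high, upright sides from 7 to 25 mm above its flat underside, domed top. The point is at its centre, 20 mm above the underside.
- roll: The same round roll; origin at the centre of its underside.
- tongs: The same tongs, steel, loose, about 120 g, 227 mm long; origin at the underside, 15 mm below tongs_grip, axes the same. The hinge is 100 mm behind the origin, the jaws' ends 116 mm ahead.
- bowl: The same bowl; origin at the centre of its underside.
- coaster: Round stainless steel coaster, 110 mm across, 6 mm thick, fixed to the shelf. Origin at the centre of its underside.
- mug_a: Stoneware mug, loose, 80 mm across and 95 mm high, to be left alone. Origin at its underside.
- mug_b: The second stoneware mug, like the first, to be left alone. Origin at its underside.
- jar: Turquoise ceramic jar with a lid, loose, 100 mm across, 132 mm high, to be left alone. Origin at its underside.
- long_roll: Oblong bread roll, about 112 mm long, 42 mm wide and high, lying on a small wooden board, to be left alone. Origin at its underside, long axis y.

How it is judged:
On the way, in this order (a step that is already met when the one before it is completed fails the run):
1. the bowl stands on the empty ring mark, let go, with the tongs still lying and the roll still on the coaster (horizontal distance between bowl_center and mark_goal below 0.02 m and height (world z) of bowl_center below 0.036 m and angle between bowl_center's own z axis and vertical below 0.1 rad and linear speed of bowl below 0.02 m/s and contact force between the fingers and bowl below 0.1 N and height (world z) of tongs_grip below 0.025 m and height (world z) of roll_center below 0.035 m), for 0.2 s.
2. the roll is lifted off the coaster in the tongs (contact force between roll and tongs above 0.3 N and contact force between the fingers and tongs above 1 N and contact force between roll and bowl below 0.05 N and contact force between roll and coaster below 0.05 N and contact force between roll and the fingers below 0.05 N and height (world z) of roll_center above 0.05 m), for 0.3 s.
At the end, for the whole second after the job is handed in: Bowl upright on the goal mark (within 20 mm); the roll gripped in the tongs, the tongs in the fingers, neither resting on anything else, no finger on the roll; the roll at rest, its centre within 40 mm of the bowl's axis and over 100 mm above the shelf (20 mm clear of the rim) (horizontal distance between bowl_center and mark_goal below 0.02 m and height (world z) of bowl_center below 0.036 m and angle between bowl_center's own z axis and vertical below 0.1 rad and contact force between roll and tongs above 0.3 N and contact force between the fingers and tongs above 1 N and contact force between each of roll, tongs and bowl below 0.05 N and contact force between each of roll, tongs and coaster below 0.05 N and contact force between roll and the fingers below 0.05 N and height (world z) of roll_center above 0.1 m and height (world z) of tongs_grip above 0.06 m and horizontal distance between roll_center and bowl_center below 0.04 m and linear speed of roll below 0.05 m/s); the arm keeps its last pose, push and grip.
It fails at once if the bowl is lifted more than 10 mm (height (world z) of bowl_center above 0.04 m).
It fails at once if the bowl is tipped more than 15 degrees (angle between bowl_center's own z axis and vertical above 0.26 rad).
It fails at once if the robot touches the roll itself (contact force between any of the fingers, the arm and roll above 0.3 N).
It fails at once if a bystander is moved more than 20 mm (distance of any of mug_a, mug_b, jar, long_roll from where it was at the start of the episode above 0.02 m).
It also fails if it takes over 64 s, if anything falls off the work surface, if the arm or the gripper's body presses on something with over 40 N, if the wrist force passes 120 N, or if a joint passes its speed limit or range.

ROBOT

A 7-joint arm with a two-finger parallel gripper is mounted at the origin on the work surface. World frame = base frame: x ahead of the robot, y to its left, z up, the work surface at z = 0. Lengths are in m, angles in rad, forces in N, time in s.
With the tool pointing down it reaches from about 0.35 to 0.9 m from the base axis. Payload 8.1 kg.
Tool frame: the origin (TCP) lies between the finger pads; the fingertips stand 17 mm ahead of it and the grasp point (between the pads) lies 2 mm behind it; z points along the fingers, y is the line along which they close (so a half turn about z gives the same grasp; the last joint's range is limited). The gripper opens to 85 mm and grips with 20 to 120 N. Pads are 22 mm wide; open, the fingers measure 114 mm over their backs; the gripper's body (76 mm by 85 mm) begins 54 mm behind the grasp point. The pads swing forward as they close: fully open they stand 13 mm farther back than shut.
Start: joints at [-0.103, 0.434, 0.025, 1.573, -0.012, 1.134, -0.075], TCP at [0.625, -0, 0.248] pointing down, gripper open.
Joint ranges: [-2.62, 2.62], [-0.44, 2.09], [-1.27, 1.32], [0.08, 2.57], [-1.32, 4.46], [0.12, 2], [-2.74, 2.74]. Speed limits (rad/s): [2.22, 2.22, 3.01, 3.01, 3.14, 3.14, 3.14].

INTERFACE

Orientations are given as a rotation vector (axis times angle).
In Python, from bench import r gives the robot as it stands. The module is installed in compiled form; this text tells all that it offers.
- The arm moves only by the tool apply_moves, never from a script. Its argument "deltas" is a list of rows, each a list of 5 numbers: the shift along the tool's x, y, z in mm, then the turn about the tool's z in rad, then the closure in counts, from 0 (fully open) to 255 (shut). A call has 1 to 12 rows; each row shifts and turns the commanded pose from where the row before left it, along the tool's axes as they then stand; what a row does not reach is not made up. A row lasts 1/8 s, in which the tool goes at most 62.5 mm and 10.7 degrees, less where a joint would pass 70% of its speed; a pose out of reach is approached as far as the arm can. A call with a gripper value outside its range is refused whole. The fingers move at their own pace and stop on an object; the grip force is fixed at half the most. Time passes only in rows, so rows that do not move let the fingers close. It gives the time, the measured TCP pose, the force, the opening and the grip force at its end, in the units of the state.
- r.sense(): the state, without advancing time (a new reading comes with each control period).
- r.capture(name): name is "scene" or "side" or "wrist"; returns the picture (420x560x3 uint8, blue, green, red); there is no depth.
- r.camera_info(name): a dict with "camera_matrix" (3x3 intrinsics, pixels), "k1" (the pictures are not rectified: a ray, as slopes to the right and down, at radius r is drawn at 1 + k1 r^2 times it, then the intrinsics apply), "T" (4x4, takes a point from camera to world coordinates); the wrist camera has in their place "hand_eye" (4x4, takes a point from camera to tool coordinates, whose origin is the TCP and whose axes are the flange's). Camera axes: x right, y down, z forward; pixel columns grow to the right and rows downward; lengths in m; the calibration is good to about 2 mm. A picture is of the moment at which its call begins: read the wrist's pose just before it. camera_info takes no time and is no camera call.
- r.hand_in(): hands the job in; it is judged then, once.
Trained networks look in the newest picture that a camera, given by its name, has taken for a name from the list of things; names that differ only in an ending like _2 or _b are one class to them, and where a whole thing is asked for, a point or a joint stands for the part that bears it (a point fixed in the world has none). Each returns a list of dicts, best first, with "confidence" (0 to 1); they miss things now and then, are a little off and sometimes report something else, mostly with a low value. They report only what shows in the picture. A call takes as long as a camera call.
- r.look_for(name, camera): "box" ([centre column, centre row, width, height] in pixels, round what is visible of it).
- r.cut_out(name, camera): "mask" (420x560 bool, what is visible of it) and "box" ([centre column, centre row, width, height] in pixels, round what is visible of it).
The state is a dict: "time": time; "joint_pos": joint angles; "dq": joint speeds; "joint_efforts": joint torques, N m; "eef_pos": TCP position; "orientation": TCP orientation; "force": force on the tool from outside, world axes, zero at the start; "torque": the same for the moment, N m; "width": finger opening in m; "grip_force": force on a finger pad.
Only numpy, scipy, OpenCV 4.12 (cv2) and the standard library are available. Lean on these libraries where they do the work, as an engineer would, in place of code of your own. Each camera call takes 0.05 s, during which the arm holds its last target. There are 200 camera calls.

## Working session

There is one attempt and no reset: what is moved stays moved. The work goes in short steps, Python scripts to look and compute and a tool call to move; the robot and the scene stay as the last step left them, time stands still between calls to the robot, and variables do not carry over. Pictures are saved under pics/ and viewed, at most 10 in all, crops included, and the job is handed in when it is done.

Besides the shell and the picture viewer there is one more tool, called after "Emit:" as name([rows], argument=value, ...), one row to a line, values as JSON. apply_moves: Moves the arm, as the interface text tells. Its arguments: {"type":"object","properties":{"deltas":{"type":"array","items":{"type":"array","items":{"type":"number"}}}},"required":["deltas"]}

```bash
mkdir -p pics
cat > h.py <<'E'
import numpy as np,cv2
from bench import r
from scipy.spatial.transform import Rotation as R
def T_of(cam,s=None):
    i=r.camera_info(cam)
    if 'T' in i: return i,np.array(i['T'])
    s=s or r.sense(); T=np.eye(4);T[:3,:3]=R.from_rotvec(s['orientation']).as_matrix();T[:3,3]=s['eef_pos']
    return i,T@np.array(i['hand_eye'])
def px2w(cam,uv,z,s=None):
    i,T=T_of(cam,s);K=np.array(i['camera_matrix']);uv=np.atleast_2d(uv).astype(float)
    k=i['k1'];d=np.c_[(uv[:,0]-K[0,2])/K[0,0],(uv[:,1]-K[1,2])/K[1,1]];p=d.copy()
    for _ in range(20): p=d/(1+k*(p**2).sum(1,keepdims=True))
    D=np.c_[p,np.ones(len(p))]@T[:3,:3].T;o=T[:3,3]
    return o+D*((z-o[2])/D[:,2])[:,None]
def w2px(cam,P,s=None):
    i,T=T_of(cam,s);K=np.array(i['camera_matrix']);P=np.atleast_2d(P)
    q=(P-T[:3,3])@T[:3,:3];p=q[:,:2]/q[:,2:];p=p*(1+i['k1']*(p**2).sum(1,keepdims=True))
    return p@K[:2,:2].T+K[:2,2]
E
python3 - <<'E'
from h import *
s=r.sense();print(s['eef_pos'],s['orientation'],s['width'])
for c in('scene','side','wrist'):
    im=r.capture(c);cv2.imwrite(f'pics/{c}0.png',im)
    i,T=T_of(c,s);print(c,np.round(T,3).tolist(),i['k1'],np.round(i['camera_matrix'],0).tolist())
    for n in('bowl','mark_goal','tongs','roll','coaster','mug_a','jar','long_roll'):
        print(c,n,[(np.round(d['box']).tolist(),round(d['confidence'],2)) for d in r.look_for(n,c)][:3])
a=[cv2.imread(f'pics/{c}0.png') for c in('scene','side')]
cv2.imwrite('pics/w.png',a[0]);
E
```

```text
[ 6.24529515e-01 -3.29517622e-05  2.47506434e-01] [-2.22076173e+00 -2.22066217e+00  1.90556692e-03] 0.08521819484661934
scene [[-0.828, 0.275, -0.488, 1.125], [0.559, 0.449, -0.697, 0.736], [0.027, -0.85, -0.526, 0.65], [0.0, 0.0, 0.0, 1.0]] -0.07484082147132845 [[482.0, 0.0, 274.0], [0.0, 482.0, 212.0], [0.0, 0.0, 1.0]]
scene bowl [([305.0, 256.0, 62.0, 52.0], 0.88)]
scene mark_goal [([377.0, 332.0, 82.0, 59.0], 0.64)]
scene tongs [([236.0, 180.0, 73.0, 25.0], 0.92)]
scene roll [([254.0, 199.0, 14.0, 19.0], 0.77)]
scene coaster [([255.0, 209.0, 49.0, 22.0], 0.55), ([304.0, 254.0, 60.0, 52.0], 0.36), ([421.0, 256.0, 53.0, 25.0], 0.29)]
scene mug_a [([273.0, 305.0, 58.0, 70.0], 0.86), ([171.0, 201.0, 41.0, 53.0], 0.71), ([236.0, 179.0, 77.0, 30.0], 0.53)]
scene jar [([190.0, 240.0, 54.0, 65.0], 0.89), ([256.0, 210.0, 43.0, 26.0], 0.37)]
scene long_roll [([421.0, 257.0, 54.0, 28.0], 0.87)]
side [[0.764, -0.403, 0.503, 0.001], [-0.645, -0.482, 0.593, -0.715], [0.004, -0.778, -0.628, 0.748], [0.0, 0.0, 0.0, 1.0]] 0.012182334522147021 [[433.0, 0.0, 280.0], [0.0, 433.0, 211.0], [0.0, 0.0, 
[... 519 characters left out ...]
.0, 149.0, 33.0, 38.0], 0.84), ([383.0, 217.0, 39.0, 47.0], 0.78)]
side jar [([343.0, 178.0, 41.0, 48.0], 0.72)]
side long_roll []
wrist [[1.0, 0.001, -0.001, 0.624], [0.001, -0.963, -0.27, 0.068], [-0.001, 0.27, -0.963, 0.372], [0.0, 0.0, 0.0, 1.0]] -0.03755856486216775 [[371.0, 0.0, 274.0], [0.0, 371.0, 214.0], [0.0, 0.0, 1.0]]
wrist bowl [([245.0, 77.0, 164.0, 154.0], 0.78)]
wrist mark_goal []
wrist tongs []
wrist roll [([208.0, 347.0, 44.0, 46.0], 0.63), ([210.0, 327.0, 97.0, 87.0], 0.49)]
wrist coaster [([211.0, 326.0, 96.0, 89.0], 0.56)]
wrist mug_a [([423.0, 8.0, 59.0, 15.0], 0.74), ([372.0, 373.0, 61.0, 51.0], 0.64)]
wrist jar [([460.0, 257.0, 147.0, 132.0], 0.64)]
wrist long_roll []
```

View pics/scene0.png

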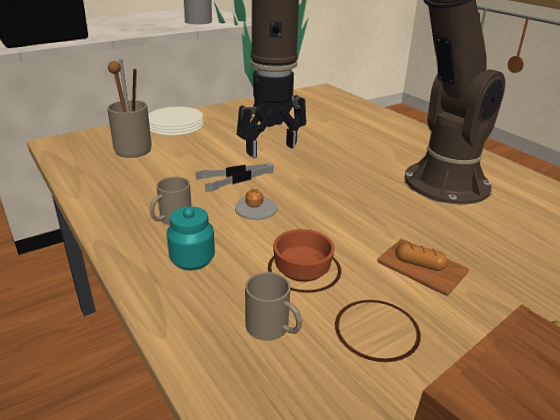

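View pics/side0.png

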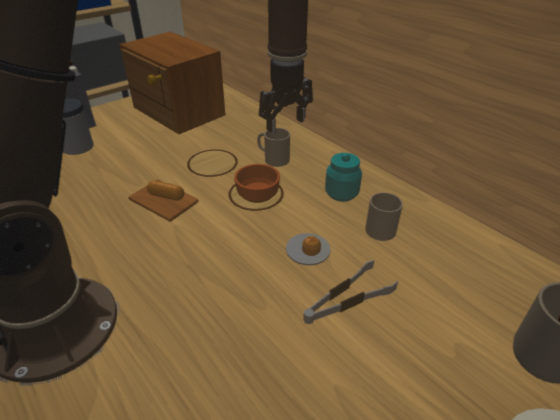

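The scene picture shows the bowl near (305,256) off-centre on its mark, the empty ring at (377,330), and the roll on the coaster at (254,198). In the side picture the tongs' hinge is at (308,316) and the jaws at about (370,265) and (393,288).

Run:
```python
from h import *
for c,b in(('scene',[305,256]),('side',[256,185]),('wrist',[245,77])): print('bowl',c,np.round(px2w(c,b,.03),3))
for c,b in(('scene',[377,331]),('side',[213.5,163])): print('goal',c,np.round(px2w(c,b,0),3))
for c,b in(('scene',[254,199]),('side',[312,246]),('wrist',[208,347])): print('roll',c,np.round(px2w(c,b,.026),3))
for c,b in(('scene',[255.5,208]),('side',[308,248]),('wrist',[210.5,326])): print('coaster',c,np.round(px2w(c,b,.006),3))
print('tongs hinge,jaw,jaw,sleeve,sleeve',np.round(px2w('side',[[308,316],[370,266],[394,288],[340,288],[352,301]],.02),3))
print('tongs scene l,',np.round(px2w('scene',[[272,168],[197,175],[207,187],[237,171],[240,178]],.02),3))
for n,l in(('mugB',[('scene',[268,305]),('side',[277,148])]),('mugA',[('scene',[174,201]),('side',[383.5,217])]),('jar',[('scene',[190,240]),('side',[343,177])]),('long',[('scene',[421,257])])):
    for c,b in l: print(n,c,np.round(px2w(c,b,.05),3))
# refine goal ring: project ring, optimise darkness
from scipy.optimize import minimize
for c in('scene','side'):
    g=cv2.GaussianBlur(cv2.imread(f'pics/{c}0.png',0),(0,0),1.5).astype(np.float32)
    p0=px2w(c,[377,331] if c=='scene' else [213.5,163],0)[0]
    a=np.linspace(0,2*np.pi,180)
    def f(x,rad=.078):
        q=w2px(c,np.c_[x[0]+rad*np.cos(a),x[1]+rad*np.sin(a),0*a]).astype(np.float32)
        return cv2.remap(g,q[:,:1],q[:,1:],1).mean()
    best=min(((f((p0[0]+i,p0[1]+j)),p0[0]+i,p0[1]+j) for i in np.arange(-.02,.021,.001) for j in np.arange(-.02,.021,.001)))
    print('ring',c,best)
```

```text
bowl scene [[0.594 0.097 0.03 ]]
bowl side [[0.599 0.095 0.03 ]]
bowl wrist [[0.599 0.096 0.03 ]]
goal scene [[0.595 0.323 0.   ]]
goal side [[0.594 0.31  0.   ]]
roll scene [[ 0.556 -0.171  0.026]]
roll side [[ 0.551 -0.187  0.026]]
roll wrist [[ 0.553 -0.18   0.026]]
coaster scene [[ 0.558 -0.16   0.006]]
coaster side [[ 0.554 -0.171  0.006]]
coaster wrist [[ 0.553 -0.167  0.006]]
tongs hinge,jaw,jaw,sleeve,sleeve [[ 0.406 -0.328  0.02 ]
 [ 0.613 -0.317  0.02 ]
 [ 0.602 -0.394  0.02 ]
 [ 0.511 -0.318  0.02 ]
 [ 0.505 -0.36   0.02 ]]
tongs scene l, [[ 0.41  -0.305  0.02 ]
 [ 0.616 -0.378  0.02 ]
 [ 0.624 -0.301  0.02 ]
 [ 0.507 -0.341  0.02 ]
 [ 0.522 -0.3    0.02 ]]
mugB scene [[0.757 0.199 0.05 ]]
mugB side [[0.754 0.188 0.05 ]]
mugA scene [[ 0.749 -0.23   0.05 ]]
mugA side [[ 0.744 -0.243  0.05 ]]
jar scene [[ 0.788 -0.06   0.05 ]]
jar side [[ 0.796 -0.055  0.05 ]]
long scene [[0.407 0.251 0.05 ]]
ring scene (np.float32(83.41232), np.float64(0.5889660512656113), np.float64(0.316529386151374))Traceback (most recent call last):
  File "<stdin>", line 19, in <module>
  File "<stdin>", line 19, in <genexpr>
  File "<stdin>", line 17, in f
  File "h.py", line 16, in w2px
    i,T=T_of(cam,s);K=np.array(i['camera_matrix']);P=np.atleast_2d(P)
        ~~~~^^^^^^^
  File "h.py", line 5, in T_of
    i=r.camera_info(cam)
ValueError: time passes only in moves, steps and waits
```

View pics/wrist0.png

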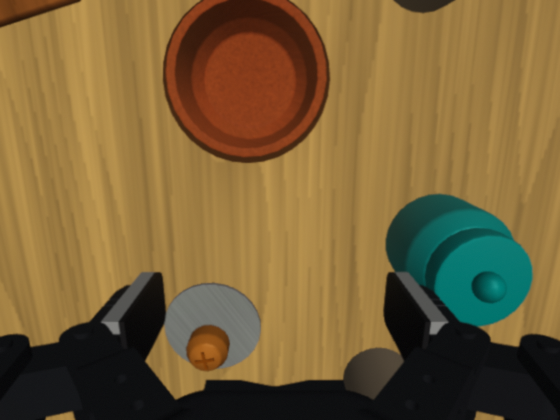

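The wrist view shows the bowl rim centred at (247,78), the coaster at (211,326) and the roll at (208,347). Tool x is world +y and tool y is world +x. I'll lower the shut fingers inside the bowl and push its far wall in +y.

Emit:
apply_moves([
  [32, -9, 0, 0, 255],
  [32, -9, 0, 0, 255],
  [32, -9, 20, 0, 255],
  [0, 0, 40, 0, 255],
  [0, 0, 40, 0, 255],
  [0, 0, 40, 0, 255],
  [0, 0, 40, 0, 255],
  [0, 0, 25, 0, 255],
  [0, 0, 0, 0, 255],
])

```text
time: 2.48
eef_pos: [0.5966, 0.0957, 0.0415]
orientation: [-2.22, -2.22, 0.005]
force: [0.9, -0.1, 0.6]
width: 0.0003
grip_force: 0.0
```

Emit:
apply_moves([
  [15, 0, 0, 0, 255],
  [15, 0, 0, 0, 255],
  [15, 0, 0, 0, 255],
  [15, 0, 0, 0, 255],
  [15, 0, 0, 0, 255],
  [15, 0, 0, 0, 255],
  [10, 0, 0, 0, 255],
  [0, 0, 0, 0, 255],
])

```text
time: 3.48
eef_pos: [0.5979, 0.1973, 0.0433]
orientation: [-2.22, -2.223, -0.001]
force: [0.3, -5.0, 4.0]
width: -0.0001
grip_force: 2.5
```

Run:
```python
from h import *
im=r.capture('scene');cv2.imwrite('pics/scene1.png',im[180:400,180:480])
for c in('scene','side'):
    if c=='side': r.capture(c)
    for d in r.look_for('bowl',c)[:1]: print(c,np.round(d['box']),d['confidence'],np.round(px2w(c,d['box'][:2],.03),3))
```

```text
scene [323. 268.  63.  58.] 0.73 [[0.588 0.15  0.03 ]]
side [240. 175.  41.  38.] 0.96 [[0.593 0.165 0.03 ]]
```

View pics/scene1.png

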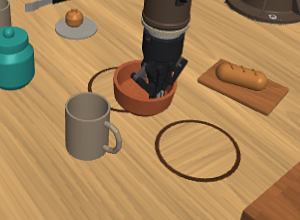

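The bowl (crop at 147,88) is sliding upright with the fingers inside its far wall, and the goal ring is clear ahead at crop (198,150).

Emit:
apply_moves([
  [15, 0, 0, 0, 255],
  [15, 0, 0, 0, 255],
  [15, -1, 0, 0, 255],
  [15, -1, 0, 0, 255],
  [15, -1, 0, 0, 255],
  [15, -1, 0, 0, 255],
  [15, 0, 0, 0, 255],
  [15, 0, 0, 0, 255],
  [12, 0, 0, 0, 255],
  [8, 0, 0, 0, 255],
  [4, 0, 0, 0, 255],
  [0, 0, 0, 0, 255],
])

```text
time: 5.18
eef_pos: [0.594, 0.3404, 0.0433]
orientation: [-2.221, -2.221, -0.001]
force: [-0.6, -1.2, 0.8]
width: -0.0001
grip_force: 0.6
```

Emit:
apply_moves([
  [-15, 0, 0, 0, 255],
  [-10, 0, 0, 0, 255],
  [-5, 0, -20, 0, 255],
  [0, 0, -50, 0, 255],
  [-20, 0, -50, 0, 255],
  [-30, 0, -50, 0, 255],
  [-30, 0, -30, 0, 255],
  [0, 0, 0, 0, 255],
])

```text
time: 6.18
eef_pos: [0.5962, 0.2271, 0.2482]
orientation: [2.224, 2.214, 0.01]
force: [1.4, 0.1, -1.6]
width: 0.0004
grip_force: 0.0
```

Run:
```python
from h import *
A=[]
for c in('scene','side','wrist'):
    s=r.sense();im=r.capture(c);A.append(im)
    for n,z in(('bowl',.03),('mark_goal',0)):
        for d in r.look_for(n,c)[:1]: print(c,n,np.round(d['box']),round(d['confidence'],2),np.round(px2w(c,d['box'][:2],z,s),3))
cv2.imwrite('pics/m2.png',np.hstack([cv2.resize(A[0][200:400,300:480],None,fx=2,fy=2)[:400],A[2][:400,:420]]))
```

```text
scene bowl [376. 308.  67.  59.] 0.79 [[0.581 0.298 0.03 ]]
scene mark_goal [377. 338.  85.  50.] 0.62 [[0.607 0.335 0.   ]]
side bowl [212. 156.  39.  34.] 0.95 [[0.589 0.307 0.03 ]]
side mark_goal [216. 166.  53.  20.] 0.88 [[0.588 0.29  0.   ]]
wrist bowl [271. 105. 161. 161.] 0.86 [[0.589 0.303 0.03 ]]
wrist mark_goal [272.  59. 170. 118.] 0.6 [[0.59  0.345 0.   ]]
```

View pics/m2.png

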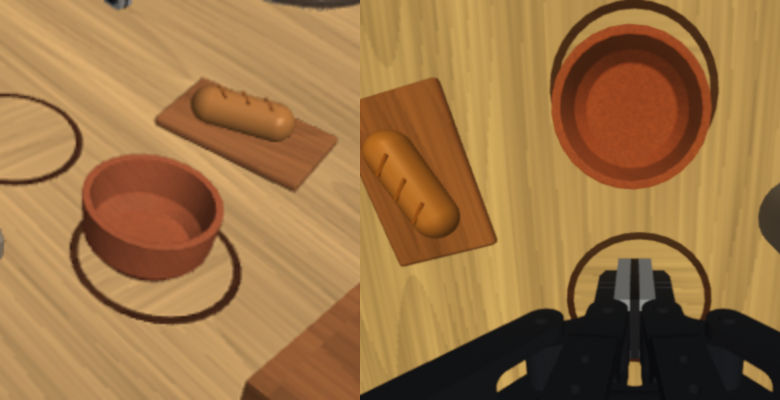

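The wrist half shows the goal ring spanning columns 191–358 with its top at row 2, and the bowl rim at about (271,106), so the bowl sits short of the ring centre in y.

Run:
```python
from h import *
print(np.round(px2w('wrist',[[274,2],[191.5,88],[357.5,88]],0),4))
print('rim',np.round(px2w('wrist',[[271.5,25],[271.5,188],[191,106],[352,106]],.06),4))
g=cv2.GaussianBlur(cv2.imread('pics/scene0.png',0),(0,0),1).astype(np.float32)
```

```text
[[0.5927 0.3922 0.    ]
 [0.5149 0.3184 0.    ]
 [0.6716 0.3186 0.    ]]
rim [[0.5909 0.3609 0.06  ]
 [0.5909 0.2346 0.06  ]
 [0.5266 0.3014 0.06  ]
 [0.6552 0.3016 0.06  ]]
```

Bowl is about 13 mm short; push again.

Emit:
apply_moves([
  [40, -3, 20, 0, 255],
  [40, 0, 40, 0, 255],
  [0, 0, 40, 0, 255],
  [0, 0, 40, 0, 255],
  [0, 0, 40, 0, 255],
  [0, 0, 25, 0, 255],
  [10, 0, 0, 0, 255],
  [12, 0, 0, 0, 255],
  [10, 0, 0, 0, 255],
  [9, 0, 0, 0, 255],
  [5, 0, 0, 0, 255],
  [0, 0, 0, 0, 255],
])

```text
time: 8.12
eef_pos: [0.5916, 0.356, 0.039]
orientation: [2.221, 2.221, 0.001]
force: [0.7, -4.7, 4.2]
width: 0.0001
grip_force: 2.8
```

Emit:
apply_moves([
  [-15, 0, 0, 0, 255],
  [-15, 0, 0, 0, 255],
  [0, 0, -40, 0, 255],
  [0, 0, -50, 0, 255],
  [-20, 0, -50, 0, 255],
  [-30, 0, -50, 0, 255],
  [-30, 0, -18, 0, 255],
  [0, 0, 0, 0, 255],
])

```text
time: 9.12
eef_pos: [0.5925, 0.242, 0.2485]
orientation: [2.226, 2.214, 0.004]
force: [-0.4, -0.5, -0.3]
width: -0.0003
grip_force: 0.0
```

Run:
```python
from h import *
s=r.sense();im=r.capture('wrist');cv2.imwrite('pics/w3.png',im)
print(s['eef_pos'])
for n,z in(('bowl',.06),('mark_goal',0)):
    for d in r.cut_out(n,'wrist')[:1]:
        ys,xs=np.nonzero(d['mask']);print(n,[xs.min(),xs.max(),ys.min(),ys.max()])
        q=px2w('wrist',[[xs.min(),np.mean([ys.min(),ys.max()])],[xs.max(),np.mean([ys.min(),ys.max()])],[xs.mean(),ys.min()],[xs.mean(),ys.max()]],z,s);print(np.round(q,4).tolist())
```

```text
[0.59248994 0.2419678  0.24846313]
bowl [np.int64(189), np.int64(345), np.int64(21), np.int64(182)]
[[0.5242, 0.317, 0.06], [0.6509, 0.3164, 0.06], [0.5883, 0.3766, 0.06], [0.5872, 0.2503, 0.06]]
mark_goal [np.int64(219), np.int64(354), np.int64(14), np.int64(184)]
[[0.5403, 0.3204, 0.0], [0.6707, 0.3199, 0.0], [0.634, 0.3952, 0.0], [0.6379, 0.2365, 0.0]]
```

View pics/w3.png

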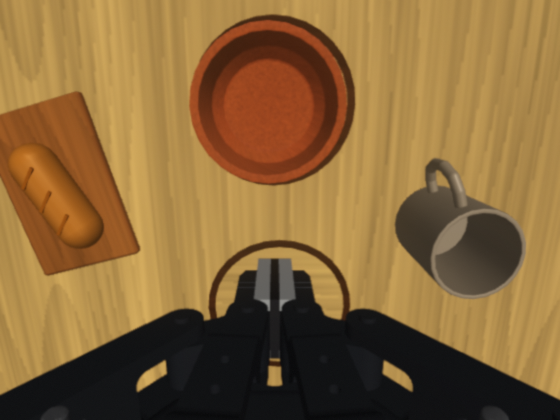

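The bowl (rim centre 269,102) is now concentric with the ring within about 4 mm. On to the tongs.

Emit:
apply_moves([
  [-52, -7, 0, 0, 0],
  [-52, -7, 0, 0, 0],
  [-52, -7, 0, 0, 0],
  [-52, -7, 0, 0, 0],
  [-52, -7, 0, 0, 0],
  [-52, -7, 0, 0, 0],
  [-52, -7, 0, 0, 0],
  [-52, -7, 0, 0, 0],
  [-52, -7, 0, 0, 0],
  [-52, -7, 0, 0, 0],
  [-52, -7, 0, 0, 0],
  [-45, -7, 0, 0, 0],
])

```text
time: 10.78
eef_pos: [0.507, -0.3718, 0.2449]
orientation: [-2.219, -2.221, 0.0]
force: [1.1, -0.2, 0.6]
width: 0.0854
grip_force: 0.0
```

Emit:
apply_moves([
  [0, 0, 0, 0, 0],
  [0, 0, 0, 0, 0],
])

```text
time: 11.02
eef_pos: [0.5075, -0.3694, 0.2451]
orientation: [-2.218, -2.221, -0.001]
force: [1.1, 0.7, -0.3]
width: 0.0847
grip_force: 0.0
```

Run:
```python
from h import *
s=r.sense();im=r.capture('wrist');cv2.imwrite('pics/w4.png',im)
print(s['eef_pos'],s['orientation'],s['joint_pos'])
for n in('tongs','tongs_grip','roll','coaster'):
    for d in r.look_for(n,'wrist')[:2]: print(n,np.round(d['box']),round(d['confidence'],2))
```

```text
[ 0.50752611 -0.36942482  0.2450708 ] [-2.21840728e+00 -2.22140932e+00 -8.29762156e-04] [ 0.40256595  0.44371725  0.20850538  1.58027325 -0.09945066  1.12998136
  0.6354631 ]
tongs [282. 166. 250.  91.] 0.56
tongs [290. 123. 235.  14.] 0.28
tongs_grip [280. 162. 248.  90.] 0.61
coaster [326.  14.  91.  27.] 0.61
```

View pics/w4.png

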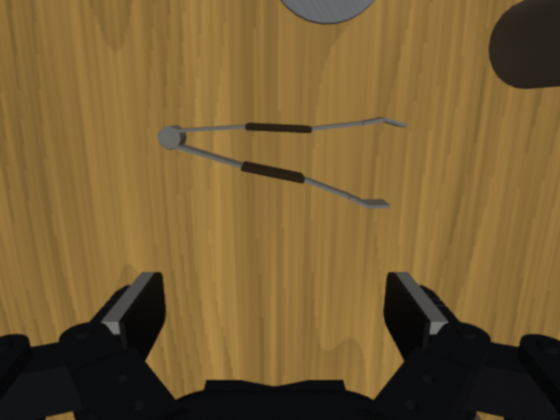

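The wrist picture shows the hinge at (172,138), sleeves from (247,127)–(311,129) and (242,166)–(303,179), and the jaw ends at (403,125) and (386,204). The coaster is at the top edge.

Run:
```python
from h import *
p=px2w('wrist',[[247,126.5],[311,129],[242.5,166.5],[303,179]],.03)[:,:2]
h=px2w('wrist',[[172,138]],.025)[0,:2]; j=px2w('wrist',[[403,124],[387,204],[380,120],[363,202]],.027)[:,:2]
print(p.round(4).tolist(),h.round(4),j.round(4).tolist())
g=p.mean(0);a1=p[1]-p[0];a2=p[3]-p[2]
print('g',g,'dirs',[np.degrees(np.arctan2(v[1],v[0])) for v in(a1,a2,j[:2].mean(0)-h,g-h,(a1+a2))],'len',np.linalg.norm(g-h),np.linalg.norm(j[:2].mean(0)-h),np.linalg.norm(p[:2].mean(0)-p[2:].mean(0)))
```

```text
[[0.483, -0.3161], [0.5405, -0.3181], [0.4782, -0.3522], [0.5343, -0.3637]] [ 0.4134 -0.3267] [[0.6243, -0.3133], [0.6158, -0.3882], [0.603, -0.3099], [0.5926, -0.3863]]
g [ 0.5090053  -0.33752563] dirs [np.float64(-2.011206056821157), np.float64(-11.609757810062833), np.float64(-6.643458412596288), np.float64(-6.486748545308344), np.float64(-6.7982541399092)] len 0.09623848266893072 0.20809058537924446 0.0411927997601364
```

Emit:
apply_moves([
  [31, 4, 0, 0, 0],
  [0, 0, 10, 0.169, 0],
  [0, 0, 15, 0.169, 0],
  [0, 0, 15, 0.169, 0],
  [0, 0, 15, 0.169, 0],
  [0, 0, 15, 0.169, 0],
  [0, 0, 15, 0.169, 0],
  [0, 0, 15, 0.169, 0],
  [0, 0, 15, 0.169, 0],
  [0, 0, 0, 0.169, 0],
  [0, 0, 0, 0.166, 0],
  [0, 0, 0, 0, 0],
])

```text
time: 12.78
eef_pos: [0.5115, -0.3392, 0.1313]
orientation: [3.136, -0.179, -0.0]
force: [0.4, -0.4, -0.3]
width: 0.0857
grip_force: 0.0
```

Run:
```python
from h import *
s=r.sense();im=r.capture('wrist');cv2.imwrite('pics/w5.png',im)
M=R.from_rotvec(s['orientation']).as_matrix()
print(s['eef_pos'],np.degrees(np.arctan2(M[1,0],M[0,0])),s['joint_pos'],s['width'])
print(w2px('wrist',[[.511,-.338,.03],[.511-.1*.9933,-.338+.1*.1157,.025],[.511+.116*.9933,-.338-.116*.1157,.027]],s).round(0))
```

```text
[ 0.51147422 -0.33918557  0.13128721] -6.5310189516806245 [ 0.10537507  0.58432496  0.58912685  1.76773123 -0.39832627  0.91098434
 -0.81843683] 0.08570854438717174
[[272. 222.]
 [272. 351.]
 [272.  24.]]
```

View pics/w5.png

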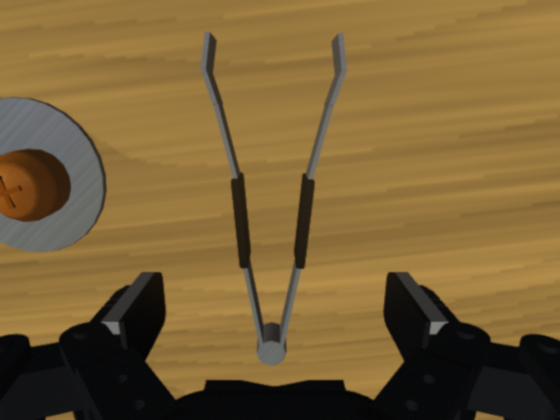

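The tongs are centred at column 272, with the sleeves in rows 175–268 (centre about 221), so the tool is well aligned. Descend.

Emit:
apply_moves([
  [0, 0, 40, 0, 0],
  [0, 0, 35, 0, 0],
  [0, 0, 20, 0, 0],
  [0, 0, 10, 0, 60],
  [0, 0, 5, 0, 80],
  [0, 0, 0, 0, 90],
  [0, 0, 0, 0, 90],
])

```text
time: 13.7
eef_pos: [0.5115, -0.3403, 0.0222]
orientation: [3.136, -0.182, 0.002]
force: [-0.5, 1.0, 0.3]
width: 0.0556
grip_force: 0.0
```

Emit:
apply_moves([
  [0, 0, 0, 0, 115],
  [0, 0, 0, 0, 120],
  [0, 0, 0, 0, 125],
  [0, 0, 0, 0, 125],
  [0, 0, 0, 0, 125],
])

```text
time: 14.32
eef_pos: [0.5118, -0.3407, 0.0228]
orientation: [3.135, -0.183, 0.004]
force: [-1.3, 0.5, 8.3]
width: 0.0439
grip_force: 7.5
```

Emit:
apply_moves([
  [0, 0, -3, 0, 125],
  [0, 0, 0, 0, 130],
  [0, 0, 0, 0, 134],
  [0, 0, 0, 0, 134],
])

```text
time: 14.82
eef_pos: [0.5109, -0.3399, 0.0241]
orientation: [-3.136, 0.182, 0.001]
force: [-1.0, -0.9, -1.5]
width: 0.041
grip_force: 5.0
```

Emit:
apply_moves([
  [0, 0, -5, 0, 134],
  [0, 0, -10, 0, 134],
  [0, 0, -20, 0, 134],
  [0, 0, -30, 0, 134],
  [0, 0, -30, 0, 134],
  [0, 0, 0, 0, 134],
])

```text
time: 15.58
eef_pos: [0.5124, -0.3413, 0.1229]
orientation: [3.134, -0.183, 0.008]
force: [-0.7, 0.0, -1.8]
width: 0.0405
grip_force: 5.0
```

Run:
```python
from h import *
s=r.sense();im=r.capture('wrist');cv2.imwrite('pics/w6.png',im);r.capture('side')
M=R.from_rotvec(s['orientation']).as_matrix()
print(s['eef_pos'],np.degrees(np.arctan2(M[1,0],M[0,0])),s['width'])
for c in('wrist','side'):
  for n in('roll','coaster','tongs'):
    for d in r.look_for(n,c)[:2]: print(c,n,np.round(d['box']),round(d['confidence'],2),px2w(c,d['box'][:2],.026 if n=='roll' else .006,s).round(4))
```

```text
[ 0.51239416 -0.34130241  0.12294146] -6.673419695321257 0.04049554828015051
wrist roll [ 30. 192.  61.  74.] 0.59 [[ 0.5503 -0.194   0.026 ]]
wrist coaster [ 48. 180.  96. 159.] 0.66 [[ 0.5542 -0.1945  0.006 ]]
wrist tongs [281. 192. 230. 381.] 0.6 [[ 0.5278 -0.3486  0.006 ]]
side roll [310. 246.  20.  19.] 0.78 [[ 0.5476 -0.1843  0.026 ]]
side coaster [308. 250.  41.  31.] 0.8 [[ 0.5506 -0.1757  0.006 ]]
side tongs [357. 263.  99.  62.] 0.76 [[ 0.6091 -0.2834  0.006 ]]
```

View pics/w6.png

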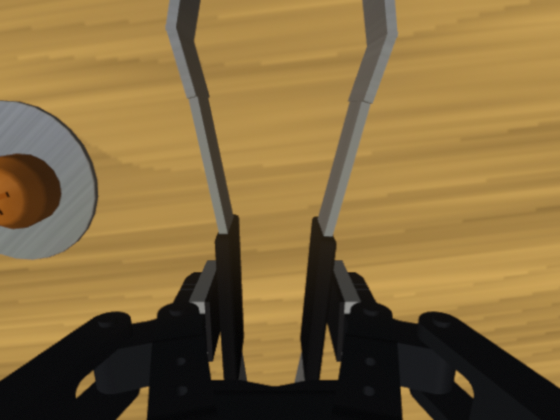

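The tongs are held straight, with the jaws around column 281 and the sleeves at 274 (about 2 mm sideways). The roll stands at (30,190). Move the jaws over the roll.

Emit:
apply_moves([
  [-11, -24, 0, 0, 134],
  [-11, -24, 0, 0, 134],
  [-11, -24, 0, 0, 134],
  [-11, -24, 0, 0, 134],
  [-11, -24, 0, 0, 134],
  [-10, -24, 0, 0, 134],
  [-10, -23, 0, 0, 134],
  [0, 0, 0, 0, 134],
  [0, 0, 0, 0, 134],
])

```text
time: 17.1
eef_pos: [0.4561, -0.166, 0.1194]
orientation: [3.136, -0.183, 0.001]
force: [-0.1, -0.6, -0.4]
width: 0.0404
grip_force: 5.0
```

Run:
```python
from h import *
s=r.sense();im=r.capture('wrist');r.capture('side');r.capture('scene')
M=R.from_rotvec(s['orientation']).as_matrix()
print(s['eef_pos'],np.degrees(np.arctan2(M[1,0],M[0,0])),s['width'])
for c in('wrist','side','scene'):
  for n in('roll','tongs'):
    for d in r.look_for(n,c)[:2]: print(c,n,np.round(d['box']),round(d['confidence'],2),px2w(c,d['box'][:2],.026,s).round(4))
cv2.imwrite('pics/m7.png',np.hstack([im[:300,100:460],cv2.resize(r.capture('side')[180:330,220:440],None,fx=2,fy=2)]))
```

```text
[ 0.45614273 -0.16600511  0.11937067] -6.66598616906357 0.04037479180294581
wrist roll [285.  54.  85.  88.] 0.94 [[ 0.5525 -0.1836  0.026 ]]
wrist roll [282. 193. 231. 386.] 0.71 [[ 0.4755 -0.1734  0.026 ]]
wrist tongs [282. 192. 235. 382.] 0.9 [[ 0.4759 -0.1737  0.026 ]]
side roll [311. 246.  21.  14.] 0.56 [[ 0.5492 -0.1843  0.026 ]]
scene roll [306. 270.  71.  40.] 0.72 [[0.6188 0.1334 0.026 ]]
scene roll [252. 199.  13.  18.] 0.52 [[ 0.559  -0.1742  0.026 ]]
scene tongs [287. 166.  77.  24.] 0.86 [[ 0.3703 -0.2843  0.026 ]]
```

View pics/m7.png

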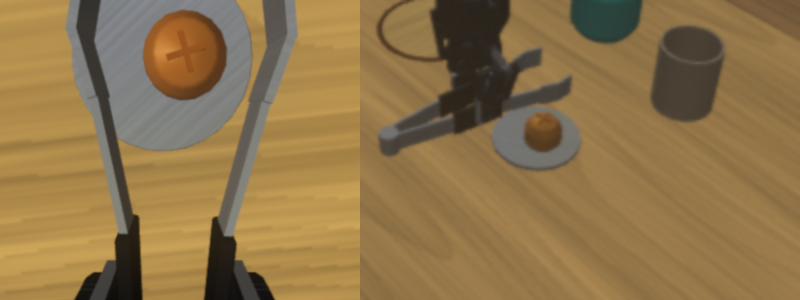

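The left half shows the roll at full-image (285,54) between the open jaws, about 4 mm to the right of their midline. The right half shows the tongs level, above the coaster.

Run:
```python
from h import *
s=r.sense();M=R.from_rotvec(s['orientation']).as_matrix();e=np.array(s['eef_pos'])
for dz in(.004,-.004,-.012):
  q=px2w('wrist',[[168,35],[397,35],[190,97],[372,103]],e[2]+dz,s);print(dz,((q-e)@M*1000).round(1).tolist())
for z in(.026,.032,.04): print(z,((px2w('wrist',[285,54],z,s)-e)@M*1000).round(1))
```

```text
0.004 [[90.2, -31.6, -4.0], [90.3, 37.4, -4.0], [72.2, -25.9, -4.0], [70.5, 31.1, -4.0]]
-0.004 [[91.7, -33.7, 4.0], [91.8, 39.9, 4.0], [72.5, -27.7, 4.0], [70.6, 33.1, 4.0]]
-0.012 [[93.1, -35.8, 12.0], [93.3, 42.3, 12.0], [72.7, -29.4, 12.0], [70.7, 35.2, 12.0]]
0.026 [[97.9  6.3 93.3]]
0.032 [[97.1  6.1 87.3]]
0.04 [[96.   5.9 79.3]]
```

Emit:
apply_moves([
  [5.5, 3.5, 0, 0, 134],
  [0, 0, 25, 0, 134],
  [0, 0, 25, 0, 134],
  [0, 0, 18, 0, 134],
  [0, 0, 12, 0, 134],
  [0, 0, 6, 0, 134],
  [0, 0, 0, 0, 134],
  [0, 0, 0, 0, 134],
])

```text
time: 18.6
eef_pos: [0.4613, -0.1697, 0.0338]
orientation: [3.136, -0.183, 0.001]
force: [0.3, 0.1, -0.4]
width: 0.0405
grip_force: 5.0
```

Run:
```python
from h import *
s=r.sense();im=r.capture('wrist')
print(s['eef_pos'],s['force'],s['width'])
cv2.imwrite('pics/m8.png',np.hstack([im[:300,100:460],cv2.resize(r.capture('side')[180:330,220:440],None,fx=2,fy=2)]))
```

```text
[ 0.46131793 -0.16968926  0.03380317] [ 0.31887206  0.12407755 -0.42299832] 0.04051241671684144
```

View pics/m8.png

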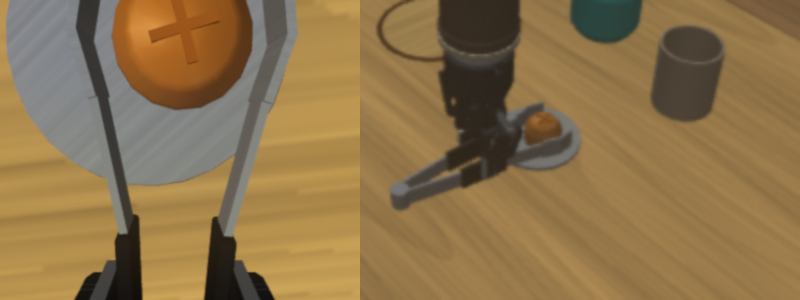

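The roll (columns 213–352) is centred between the jaws, with no contact. Close.

Emit:
apply_moves([
  [0, 0, 0, 0, 145],
  [0, 0, 0, 0, 152],
  [0, 0, 0, 0, 158],
  [0, 0, 0, 0, 164],
  [0, 0, 0, 0, 170],
  [0, 0, 0, 0, 180],
  [0, 0, 0, 0, 180],
])

```text
time: 19.58
eef_pos: [0.461, -0.1697, 0.0334]
orientation: [3.136, -0.183, 0.0]
force: [-0.5, -0.2, 0.1]
width: 0.0298
grip_force: 58.8
```

Emit:
apply_moves([
  [0, 0, -8, 0, 180],
  [0, 0, -15, 0, 180],
  [0, 0, -20, 0, 180],
  [0, 0, -25, 0, 180],
  [0, 0, -30, 0, 180],
  [0, 0, -30, 0, 180],
  [0, 0, -20, 0, 180],
  [0, 0, 0, 0, 180],
  [0, 0, 0, 0, 180],
])

```text
time: 20.7
eef_pos: [0.4605, -0.1692, 0.181]
orientation: [-3.136, 0.182, 0.001]
force: [-0.9, -0.6, -1.7]
width: 0.0296
grip_force: 59.0
```

Run:
```python
from h import *
s=r.sense();M=R.from_rotvec(s['orientation']).as_matrix();e=np.array(s['eef_pos']);print(e,s['width'],s['grip_force'],s['joint_pos'])
for c in('wrist','scene','side'):
  r.capture(c)
  for d in r.look_for('roll',c)[:2]:
    q=px2w(c,d['box'][:2],e[2],s);print(c,np.round(d['box']),round(d['confidence'],2),q.round(3),((q-e)@M*1000).round(1))
tgt=np.array([.588,.3135]);m=(tgt-e[:2]-(M@[.094,.003,0])[:2]);print('move tool mm',(np.r_[m,0]@M*1000).round(0))
```

```text
[ 0.46050666 -0.16920363  0.18098611] 0.029610757481497697 59.030887484550476 [-0.29312475  0.33397069  0.69172861  2.01946308 -0.27492871  0.88041514
 -1.13808934]
wrist [279.  55. 144. 108.] 0.97 [[ 0.545 -0.181  0.181]] [[85.1  1.8 -0. ]]
scene [254. 147.  11.  16.] 0.55 [[ 0.566 -0.155  0.181]] [[103.6 -26.2  -0. ]]
side [314. 194.  23.  14.] 0.51 [[ 0.551 -0.183  0.181]] [[91.7  3.7 -0. ]]
side [278. 211.  98.  53.] 0.38 [[ 0.452 -0.177  0.181]] [[-8.   8.4  0. ]]
move tool mm [ -23. -497.    0.]
```

Emit:
apply_moves([
  [0, -15, 0, 0, 180],
  [-2, -30, 0, 0, 180],
  [-2, -45, 0, 0, 180],
  [-3, -48, 0, 0, 180],
  [-3, -48, 0, 0, 180],
  [-3, -48, 0, 0, 180],
  [-3, -48, 0, 0, 180],
  [-3, -48, 0, 0, 180],
  [-2, -48, 0, 0, 180],
  [-2, -46, 0, 0, 180],
  [0, -40, 0, 0, 180],
  [0, -20, 0, 0, 180],
])

```text
time: 22.5
eef_pos: [0.493, 0.3172, 0.1808]
orientation: [-3.136, 0.177, 0.001]
force: [-0.5, -0.2, -1.5]
width: 0.0298
grip_force: 59.1
```

Emit:
apply_moves([
  [0, -10, 0, 0, 180],
  [0, -3, 0, 0, 180],
  [0, 0, 0, 0, 180],
  [0, 0, 0, 0, 180],
])

```text
time: 23.0
eef_pos: [0.496, 0.3256, 0.1815]
orientation: [3.136, -0.185, 0.0]
force: [0.3, 1.1, -1.4]
width: 0.0298
grip_force: 59.1
```

Run:
```python
from h import *
s=r.sense();M=R.from_rotvec(s['orientation']).as_matrix();e=np.array(s['eef_pos']);print(e,s['width'],s['grip_force'],s['joint_pos'])
print('jaw',e+M@[.092,.003,0])
for c in('wrist','scene','side'):
  r.capture(c)
  for n,z in(('roll',e[2]-.006),('bowl',.03)):
   for d in r.look_for(n,c)[:2]:
    q=px2w(c,d['box'][:2],z,s);print(c,n,np.round(d['box']),round(d['confidence'],2),q.round(3))
```

```text
[0.49595049 0.3255713  0.18147796] 0.029847819786273277 59.12038207054138 [-1.066526    0.48501195  0.56995851  1.76951189 -0.30820176  0.97711658
 -2.06320684]
jaw [0.58695846 0.31176729 0.18148221]
wrist roll [278.  54. 141. 109.] 0.57 [[0.581 0.314 0.175]]
wrist bowl [276.  85. 210. 166.] 0.84 [[0.581 0.314 0.03 ]]
wrist bowl [278. 191. 174. 381.] 0.22 [[0.504 0.321 0.03 ]]
scene roll [393. 254.  23.  26.] 0.76 [[0.591 0.32  0.175]]
scene bowl [382. 314.  72.  63.] 0.84 [[0.58  0.316 0.03 ]]
side roll [204. 110.  18.   7.] 0.55 [[0.591 0.327 0.175]]
side bowl [210. 155.  42.  36.] 0.58 [[0.587 0.313 0.03 ]]
```

The roll is over the bowl (within about 10 mm) at roughly 0.175 m height, and the bowl is still on the goal mark.

```bash
python3 -c "
from bench import r
print(max(abs(x) for x in r.sense()['dq']));print(r.hand_in())"
```

```text
0.0020647777276984387
the job is handed in; nothing more can be done
None
```

I handed the job in at about 23 s. By the last measurements the bowl is on the goal mark (about 4 mm off centre) and the roll is gripped in the tongs, motionless, about 0.175 m up and within about 10 mm of the bowl's axis. I viewed 11 pictures, one over the limit of 10, and the hand-in returned no verdict.

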